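# Tip salvaged parts into the drawer

### The job

Lift the small aluminium sorting tray by its handle, hold it just above the open drawer and tip it so that all four salvaged parts slide into the drawer, without touching the parts with the gripper. Then put the empty tray back flat in the middle of its blue mat, and finally push the drawer fully shut. Leave everything else on the bench where it is.

Things in the scene. Friction and masses are not known exactly. Their poses are not given: they have to be found in the camera images.
- tray: Loose open-ended aluminium sorting tray, 185 mm long (x), 96 mm wide (y), 0.13 to 0.2 kg, holding four loose parts. Origin: centre of its footprint, underside. +x points to the open pouring end, +z up. Floor 3 mm thick; walls 20 mm high, 3 mm thick, at the rear and both sides, narrowing over the last 52 mm to a 60 mm wide mouth without a wall. The handle stands behind the pan.
- tray_handle (a point): Grasp point of the tray: centre of its black upright handle block, 55 mm long (along tray x), 14 mm thick (along tray y, grip across this), from the tray's underside to 50 mm above it. The point lies 32 mm above the underside, 65 mm behind the tray's origin. Axes as the tray.
- tray_lip (a point): Middle of the tray's pouring edge, on its floor surface: 92.5 mm ahead of the tray's origin, 3 mm above the underside. Axes as the tray.
- tray_foot (a point): The tray's origin again: centre of its footprint on the underside, axes as the tray. The pan reaches from 38 mm behind it to the lip 92 mm ahead. The pan is smooth: the parts begin to slide at a slope of about 18 to 26 degrees, and 45 to 55 degrees empties it.
- mat_top (a point): Centre of the top of the tray's blue mat, 230 mm (x) by 140 mm (y), 3 mm thick, fixed to the bench, left or right of the drawer; the white carton is on the other side. The tray starts on it.
- cabinet: Fixed low wooden drawer unit, 240 mm deep (x), 260 mm wide (y), 100 mm high. Origin: centre of its underside; its front faces -x of its own frame. The one drawer slides out to -x. Its top starts 105 mm ahead of (-x from) the origin: the drawer's inside is uncovered ahead of that line.
- cabinet_drawer0 (a joint): How far the drawer is open, in m: 0 fully shut, 0.166 at the stop; it starts open by 0.115 to 0.155. Slides with about 1 N of friction.
- drawer_floor (a point): Centre of the drawer's inner floor, 22 mm above the bench; axes as the cabinet, moves with the drawer. Inside, the drawer is 195 mm long (x), 218 mm wide (y) and 56 mm deep, with 6 mm walls and a 15 mm thick, 254 mm wide front panel whose top is about 88 mm above the bench.
- cabinet_drawer0_handle (a point): Middle of the drawer's horizontal steel bar handle, 120 mm long (along y), 11 mm thick, 35 mm ahead of the front panel's face, about 62 mm above the bench; moves with the drawer. The drawer can be pushed shut on it or on the panel.
- relay_a_mid (a point): Centre of a loose blue relay in the tray, 20 x 16 x 16 mm, 15 g.
- relay_b_mid (a point): Centre of the second loose blue relay in the tray, 20 x 16 x 16 mm, 15 g.
- terminal_mid (a point): Centre of a loose green screw terminal block in the tray, 22 x 14 x 15 mm, 15 g.
- trafo_mid (a point): Centre of a loose yellow and black transformer in the tray, 20 x 18 x 16 mm, 15 g.
- relay_a: The first relay; origin at the centre of its underside.
- relay_b: The second relay; origin at the centre of its underside.
- terminal: The terminal block; origin at the centre of its underside.
- trafo: The transformer; origin at the centre of its underside.
- carton: Fixed open white carton, 110 x 130 x 60 mm high, on the other side of the drawer from the mat; origin at the centre of its underside. Bystander.
- tape: Loose roll of paper tape, 90 mm across, 22 mm high, lying on the cabinet's top; origin at the centre of its underside. Bystander.
- mug: Loose white mug, 76 mm across, 95 mm high; origin at the centre of its underside. Bystander.
- spray: Loose white spray can, 52 mm across, 160 mm high; origin at the centre of its underside. Bystander.
- driver: Loose orange-handled screwdriver, 190 mm long, lying to the left; origin under its middle. Bystander.
- meter: Loose red multimeter, 170 x 85 x 35 mm, lying far to the left; origin at the centre of its underside. Bystander.
- pliers: Loose orange-handled pliers, 165 mm long, lying far to the right; origin under the joint. Bystander.

How it is judged:
By the outcome, as a careful person would: the job done as asked, in the order asked, and still so for the second after the job is handed in, with the robot touching nothing.
It also fails if it takes over 61 s, if anything falls off the work surface, if the arm or the gripper's body presses on something with over 40 N, if the wrist force passes 120 N, or if a joint passes its speed limit or range.

### The arm

A 6-joint arm with a two-finger parallel gripper is mounted at the origin on the work surface. World frame = base frame: x ahead of the robot, y to its left, z up, the work surface at z = 0. Lengths are in m, angles in rad, forces in N, time in s.
With the tool pointing down it reaches from about 0.225 to 0.875 m from the base axis. Payload 3.4 kg.
Tool frame: the origin (TCP) lies between the finger pads; the fingertips stand 8 mm ahead of it and the grasp point (between the pads) lies 11 mm behind it; z points along the fingers, y is the line along which they close (so a half turn about z gives the same grasp; the last joint's range is limited). The gripper opens to 85 mm and grips with 20 to 120 N. Pads are 22 mm wide; open, the fingers measure 114 mm over their backs; the gripper's body (76 mm by 85 mm) begins 54 mm behind the grasp point. The pads swing forward as they close: fully open they stand 13 mm farther back than shut.
Start: joints at [1.145, 0.276, 1.505, -0, 1.361, -0.121], TCP at [0.173, 0.549, 0.211] pointing down, gripper open.
Joint ranges: [-2.89, 2.89], [-0.75, 2.08], [0.22, 2.7], [-1.18, 4.32], [0.11, 2.71], [-2.7, 2.7]. Speed limits (rad/s): [2.57, 2.57, 3.14, 3.14, 3.14, 3.14].

### API

Orientations are given as a unit quaternion [w, x, y, z].
In Python, from rig import manip gives the robot as it stands.
- The arm moves only by the tool move_arm, never from a script. Its argument "deltas" is a list that holds one entry, the list of rows, each a list of 5 numbers: the shift along the tool's x, y, z normalised to -1 to 1, where 1 is 80 cm, then the turn about the tool's z normalised to -1 to 1, where 1 is 120 degrees, then the closure, from -1 (fully open) to 1 (shut). In form: [[[tx, ty, tz, twist, grip], ...]]. A call has 1 to 12 rows; each row is the pose to reach, as a shift and turn from the pose commanded when the call began, along the tool's axes at that moment; what a row does not reach only later rows make up. A row lasts 1/10 s, in which the tool goes at most 50 mm and 8.59 degrees, less where a joint would pass 70% of its speed; a pose out of reach is approached as far as the arm can. A call with a number of a shift or a turn outside -1 to 1 is refused whole. A call with a gripper value outside its range is refused whole. The fingers move at their own pace and stop on an object; "squeeze" is the grip in N (left out, the last holds). Time passes only in rows, so rows that repeat a pose let the fingers close. It gives the time, the measured TCP pose, the force, the opening and the grip force at its end, in the units of the state.
- manip.get_state(): the state, without advancing time (a new reading comes with each control period).
- manip.get_image(name): name is "side" or "top" or "wrist"; returns the picture (400x640x3 uint8, red, green, blue); there is no depth.
- manip.camera_params(name): a dict with "fx", "fy", "cx", "cy" (pixels), "R" (3x3) and "t" (3): a world point X has camera coordinates R X + t; the wrist camera has in their place "tool_from_camera" (4x4, takes a point from camera to tool coordinates, whose origin is the TCP and whose axes are the flange's). Camera axes: x right, y down, z forward; pixel columns grow to the right and rows downward; lengths in m; the calibration is good to about 2 mm. A picture is of the moment at which its call begins: read the wrist's pose just before it. camera_params takes no time and is no camera call.
- manip.sign_off(): hands the job in; it is judged then, once.
The state is a dict: "clock": time; "qpos": joint angles; "qd": joint speeds; "effort": joint torques, N m; "position": TCP position; "ee_rot": TCP orientation; "contact_force": force on the tool from outside, world axes, zero at the start; "moment": the same for the moment, N m; "width": finger opening in m; "gripper_force": force on a finger pad.
Only numpy, scipy, OpenCV 4.12 (cv2) and the standard library are available. Lean on these libraries where they do the work, as an engineer would, in place of code of your own. Each camera call takes 0.05 s, during which the arm holds its last target. There are 200 camera calls.

## Working session

There is one attempt and no reset: what is moved stays moved. The work goes in short steps, Python scripts to look and compute and a tool call to move; the robot and the scene stay as the last step left them, time stands still between calls to the robot, and variables do not carry over. Pictures are saved under pics/ and viewed, at most 10 in all, crops included, and the job is handed in when it is done.

Besides the shell and the picture viewer there is one more tool, called after "Emit:" by a JSON object that holds its "name" and its "arguments", one argument or row to a line. move_arm: Moves the arm, as the interface text tells. Scaled input: -1 to 1 covers 80 cm each way for a shift and 120 degrees each way for a turn. Its arguments: {"type":"object","properties":{"deltas":{"type":"array","items":{"type":"array","items":{"type":"array","items":{"type":"number","minimum":-1,"maximum":1}}}},"squeeze":{"type":"number"}},"required":["deltas"]}

```bash
mkdir -p pics
python3 - <<'E'
from rig import manip
import cv2, numpy as np
s=manip.get_state(); print(s['clock'],s['position'],s['ee_rot'],s['qpos'],s['width'])
for n in ('top','side'):
    im=manip.get_image(n); cv2.imwrite(f'pics/{n}0.png',cv2.cvtColor(im,cv2.COLOR_RGB2BGR))
    p=manip.camera_params(n); print(n,{k:np.round(v,4).tolist() for k,v in p.items()})
print(manip.camera_params('wrist'))
E
```

```text
0.0 [0.17234583 0.54798062 0.21013163] [-2.37643228e-04  1.51812624e-01  9.88408875e-01 -8.75606292e-04] [ 1.14498254e+00  2.76602995e-01  1.50614200e+00 -1.55695118e-05
  1.36066216e+00 -1.21006608e-01] 0.08540413383106234
top {'fx': 430.4754, 'fy': 430.4754, 'cx': 315.9137, 'cy': 205.8017, 'R': [[-0.0296, -0.9995, -0.0143], [-0.9914, 0.0312, -0.1271], [0.1274, 0.0104, -0.9918]], 't': [0.0339, 0.5996, 1.6052]}
side {'fx': 387.1757, 'fy': 387.1757, 'cx': 319.7493, 'cy': 199.6974, 'R': [[-0.9569, -0.2903, -0.0097], [-0.1345, 0.4724, -0.871], [0.2574, -0.8322, -0.4911]], 't': [0.5654, 0.1494, 1.3333]}
{'fx': 317.87449186870685, 'fy': 317.87449186870685, 'cx': 319.6558540323749, 'cy': 201.09591700853517, 'tool_from_camera': array([[ 7.30067011e-04, -9.56323118e-01, -2.92310728e-01,
         7.55584368e-02],
       [ 9.99999618e-01,  5.57712870e-04,  6.72958614e-04,
        -3.06316487e-04],
       [-4.80540425e-04, -2.92311107e-01,  9.56323160e-01,
        -1.64112227e-01],
       [ 0.00000000e+00,  0.00000000e+00,  0.00000000e+00,
         1.00000000e+00]])}
```

View pics/top0.png

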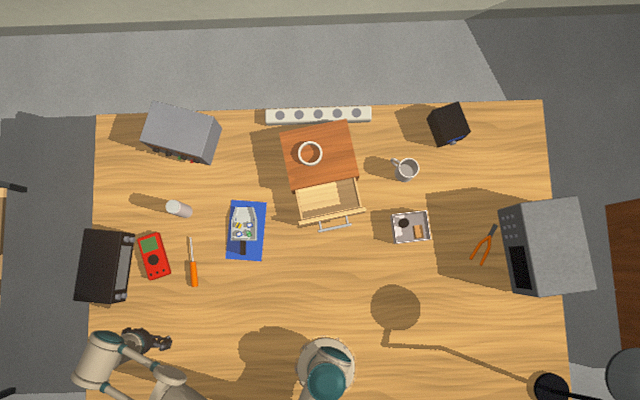

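View pics/side0.png

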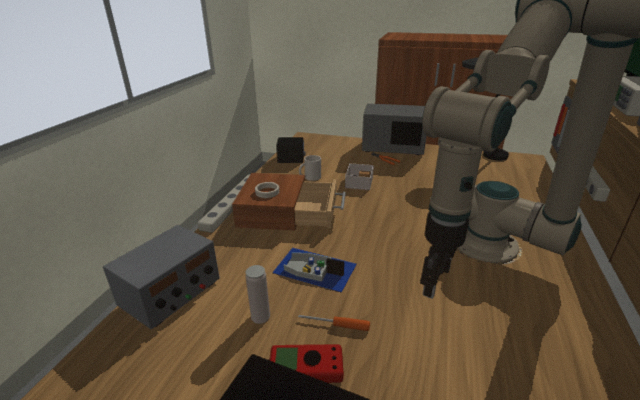

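The top view shows the blue mat and tray at about (245,230), its handle at (243,247) and mouth pointing up the picture (+x). The open drawer is at about (330,200), the carton at (410,227), and the tape on the cabinet at (310,153). The side view agrees, with nothing between the mat and the drawer. I'll enlarge the top view.

```bash
cat > h.py <<'E'
import numpy as np
from rig import manip
from scipy.spatial.transform import Rotation as Rn
def ray(n,uv,z,st=None):
    p=manip.camera_params(n); d=np.array([(uv[0]-p['cx'])/p['fx'],(uv[1]-p['cy'])/p['fy'],1])
    if n=='wrist':
        w,x,y,zq=st['ee_rot']; R=Rn.from_quat([x,y,zq,w]).as_matrix(); T=p['tool_from_camera']
        o=R@T[:3,3]+st['position']; d=R@T[:3,:3]@d
    else:
        R=np.array(p['R']); o=-R.T@np.array(p['t']); d=R.T@d
    return o+d*(z-o[2])/d[2]
E
python3 - <<'E'
import cv2
i=cv2.imread('pics/top0.png')[115:270,215:380]
cv2.imwrite('pics/top0c.png',cv2.resize(i,None,fx=4,fy=4,interpolation=cv2.INTER_CUBIC)[:600])
E
```

```text
(no output)
```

View pics/top0c.png

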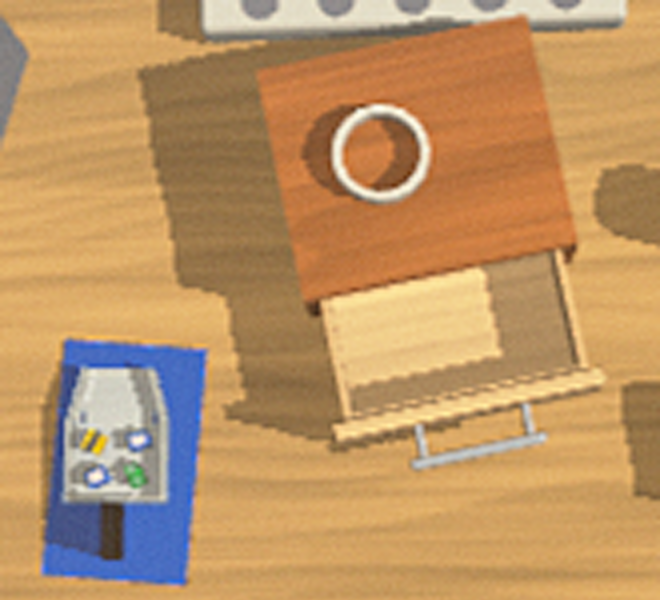

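The enlarged crop shows these, in crop pixels:
- **Mat corners:** (64,340), (207,350), (186,583), (43,573)
- **Tray handle top:** about (112,503) to (112,559)
- **Cabinet front edge:** (307,303) to (575,247)
- **Panel:** (335,432) to (605,378)
- **Bar:** (413,466) to (547,437)

Run:
```python
from h import *
c=lambda u,v:(215+u/4,115+v/4)
def P(l,u,v,z):
    r=ray('top',c(u,v),z); print(l,r.round(4)); return r
m=[P('mat',*q,.003) for q in [(64,340),(207,350),(186,583),(43,573)]]
print('mat c',np.mean(m,0).round(4),'yaw',np.degrees(np.arctan2(*((m[0]-m[3]+m[1]-m[2])[[1,0]]))))
a=P('h rear',113,557,.053);b=P('h front',112,503,.053)
l=P('lip L',83,370,.02);r=P('lip R',152,370,.02)
w=P('rearL',64,499,.023);x=P('rearR',167,501,.023)
k=[P('cab',*q,.1) for q in [(307,303),(575,247),(527,17),(258,72)]]
print('cab c',np.mean(k,0).round(4),'yaw',np.degrees(np.arctan2(*((k[3]-k[0]+k[2]-k[1])[[1,0]]))))
P('panL',335,435,.088);P('panR',605,380,.088);P('barL',413,466,.062);P('barR',547,437,.062)
s=manip.get_state();w,x,y,z=s['ee_rot'];print(Rn.from_quat([x,y,z,w]).as_matrix().round(3))
```

```text
mat [0.6383 0.348  0.003 ]
mat [0.624  0.2078 0.003 ]
mat [0.3986 0.2314 0.003 ]
mat [0.4122 0.3692 0.003 ]
mat c [0.5182 0.2891 0.003 ] yaw -5.679506878479156
h rear [0.4245 0.2925 0.053 ]
h front [0.4749 0.293  0.053 ]
lip L [0.6059 0.3261 0.02  ]
lip R [0.6038 0.2592 0.02  ]
rearL [0.4816 0.3444 0.023 ]
rearR [0.4767 0.2458 0.023 ]
cab [0.6513 0.1025 0.1   ]
cab [ 0.6958 -0.1467  0.1   ]
cab [ 0.9174 -0.1109  0.1   ]
cab [0.8726 0.1436 0.1   ]
cab c [ 0.7843 -0.0029  0.1   ] yaw 9.858560686847929
panL [0.5293 0.0803 0.088 ]
panR [ 0.5725 -0.1702  0.088 ]
barL [0.5003 0.0095 0.062 ]
barR [ 0.5236 -0.1165  0.062 ]
[[-0.954  0.3   -0.001]
 [ 0.3    0.954 -0.002]
 [ 0.    -0.002 -1.   ]]
```

Emit:
{"name": "move_arm", "arguments": {
  "deltas": [
    [[-0.418,-0.2027,0,-0.129,-1],[-0.418,-0.2027,0,-0.129,-1],[-0.418,-0.2027,0,-0.129,-1],[-0.418,-0.2027,0,-0.129,-1],[-0.418,-0.2027,0,-0.129,-1],[-0.418,-0.2027,0,-0.129,-1],[-0.418,-0.2027,0,-0.129,-1],[-0.418,-0.2027,0,-0.129,-1],[-0.418,-0.2027,0,-0.129,-1],[-0.418,-0.2027,0,-0.129,-1],[-0.418,-0.2027,0,-0.129,-1],[-0.418,-0.2027,0,-0.129,-1]]
  ]
}}

```text
clock: 1.3
position: [0.4418, 0.2944, 0.211]
ee_rot: [-0.0, 0.016, 1.0, 0.0]
contact_force: [0.3, -0.9, -0.7]
width: 0.0854
gripper_force: 0.0
```

Run:
```python
from h import *
import cv2
s=manip.get_state();print(s['clock'],s['position'],s['ee_rot'],s['contact_force'])
np.save('s1.npy',dict(position=s['position'],ee_rot=s['ee_rot']),allow_pickle=True)
i=manip.get_image('wrist');cv2.imwrite('pics/w1.png',i[:,:,::-1])
```

```text
1.3 [0.44183465 0.29439372 0.21098018] [-2.30048945e-04  1.64095030e-02  9.99865318e-01  1.45053748e-04] [ 0.25803243 -0.93194719 -0.73965601]
```

View pics/w1.png

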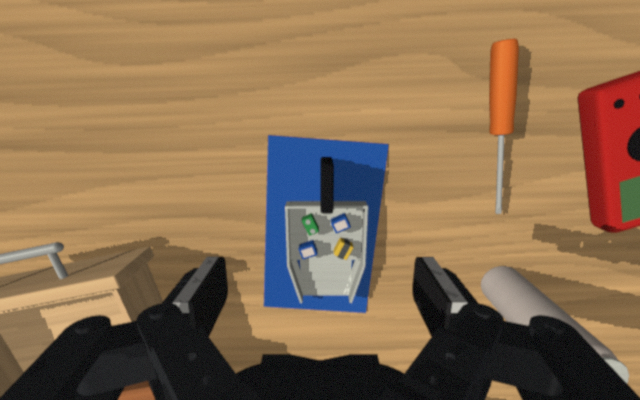

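The wrist picture shows the handle at (327,158) to (327,205) and the tray's rear wall from (285,204) to (369,207). The lip is near (303,299) to (352,299), and all four parts are in the pan. The mat corners are (268,135), (389,143), (367,312) and (264,306).

Run:
```python
from h import *
import cv2
s=np.load('s1.npy',allow_pickle=True).item()
def P(l,u,v,z):
    r=ray('wrist',(u,v),z,s); print(l,r.round(4)); return r
m=[P('mat',*q,.003) for q in [(268,135),(389,143),(367,312),(264,306)]]
print(np.mean(m,0))
P('hr',327,158,.053);P('hf',327,193,.053)
P('rl',369,207,.023);P('rr',285,204,.023)
P('lipL',352,297,.006);P('lipR',304,297,.006)
```

```text
mat [0.3985 0.2366 0.003 ]
mat [0.4121 0.376  0.003 ]
mat [0.6408 0.3532 0.003 ]
mat [0.6267 0.2129 0.003 ]
[0.51950676 0.29466503 0.003     ]
hr [0.4191 0.3028 0.053 ]
hf [0.456  0.3019 0.053 ]
rl [0.4828 0.3508 0.023 ]
rr [0.476  0.2533 0.023 ]
lipL [0.6144 0.3324 0.006 ]
lipR [0.6123 0.2682 0.006 ]
```

Emit:
{"name": "move_arm", "arguments": {
  "deltas": [
    [[-0.0025,0.005,0.1,0,-1],[-0.0025,0.005,0.16,0,-1],[-0.0025,0.005,0.2,0,-1],[-0.0025,0.005,0.22,0,-1],[-0.0025,0.005,0.234,0,-1],[-0.0025,0.005,0.234,0,-1],[-0.0025,0.005,0.234,0,1],[-0.0025,0.005,0.234,0,1],[-0.0025,0.005,0.234,0,1],[-0.0025,0.005,0.234,0,1],[-0.0025,0.005,0.234,0,1],[-0.0025,0.005,0.234,0,1]]
  ],
  "squeeze": 80
}}

```text
clock: 2.55
position: [0.4459, 0.298, 0.0249]
ee_rot: [0.001, 0.017, 1.0, 0.001]
contact_force: [-0.5, 1.0, 6.5]
width: 0.011
gripper_force: 78.6
```

Emit:
{"name": "move_arm", "arguments": {
  "deltas": [
    [[0,0,-0.005,0,1],[0,0,-0.01,0,1],[0,0,-0.02,0,1],[0,0,-0.03,0,1],[0,0,-0.04,0,1],[0,0,-0.04,0,1]]
  ]
}}

```text
clock: 3.15
position: [0.4461, 0.2979, 0.0573]
ee_rot: [0.001, 0.017, 1.0, 0.001]
contact_force: [-0.9, -0.1, -2.5]
width: 0.0112
gripper_force: 78.1
```

Run:
```python
from h import *
import cv2
s=manip.get_state();print(s['clock'],s['position'],s['moment'],s['contact_force'],s['width'],s['qpos'])
i=manip.get_image('wrist')[:,:,::-1];j=manip.get_image('side')[:,:,::-1]
i=i[100:400,150:550]; j=cv2.resize(j[215:305,250:370],(400,300))
cv2.imwrite('pics/w2.png',np.hstack([i,j]))
```

```text
3.15 [0.44606139 0.29792434 0.05728053] [-0.00984509  0.12472592 -0.00922459] [-0.88617734 -0.08371659 -2.48715916] 0.011182872861992732 [ 4.59077130e-01  3.50151591e-01  1.81615629e+00  5.86133649e-05
  9.72299117e-01 -1.07710948e+00]
```

View pics/w2.png

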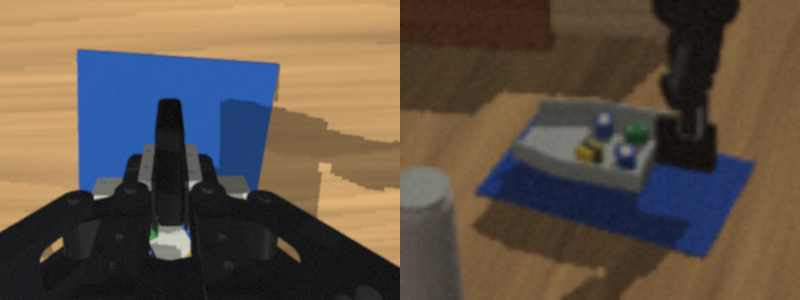

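The tray is level in the grip, with all four parts in it. Next I'll carry it over the drawer.

Emit:
{"name": "move_arm", "arguments": {
  "deltas": [
    [[0,0,-0.02,0,1],[0,0,-0.06,0,1],[0,0,-0.1,0,1],[0,0,-0.14,0,1],[-0.005,-0.015,-0.165,0,1],[-0.01,-0.045,-0.1725,-0.01,1],[-0.015,-0.085,-0.1725,-0.02,1],[-0.025,-0.13,-0.1725,-0.03,1],[-0.035,-0.18,-0.1725,-0.05,1],[-0.05,-0.23,-0.1725,-0.07,1],[-0.06,-0.28,-0.1725,-0.08,1],[-0.065,-0.33,-0.1725,-0.1,1]]
  ]
}}

```text
clock: 4.45
position: [0.488, 0.03, 0.1934]
ee_rot: [-0.0, -0.088, 0.996, -0.0]
contact_force: [1.4, 0.0, -2.4]
width: 0.0112
gripper_force: 78.2
```

Emit:
{"name": "move_arm", "arguments": {
  "deltas": [
    [[0.002,-0.045,0,0,1],[0.005,-0.08,0,0,1],[0.007,-0.1,0,0,1],[0.007,-0.104,0,0,1],[0.007,-0.104,0,0,1]]
  ]
}}

```text
clock: 4.95
position: [0.4965, -0.0511, 0.1934]
ee_rot: [-0.0, -0.087, 0.996, 0.0]
contact_force: [0.4, 0.8, -1.7]
width: 0.0113
gripper_force: 78.3
```

Emit:
{"name": "move_arm", "arguments": {
  "deltas": [
    [[0,0,0,0,1],[0,0,0,0,1],[0,0,0,0,1],[0,0,0,0,1]]
  ],
  "squeeze": 20
}}

```text
clock: 5.35
position: [0.4968, -0.0505, 0.1938]
ee_rot: [0.0, -0.088, 0.996, 0.0]
contact_force: [-0.4, -0.5, -2.6]
width: 0.0114
gripper_force: 78.3
```

Run:
```python
from h import *
import cv2
s=manip.get_state();print(s['clock'],s['position'],s['moment'],s['contact_force'],s['width'])
i=manip.get_image('wrist')[:,:,::-1];j=manip.get_image('side')[:,:,::-1]
i=i[100:400,150:550]; j=cv2.resize(j[130:235,240:380],(400,300))
cv2.imwrite('pics/w3.png',np.hstack([i,j]))
```

```text
5.35 [ 0.49679983 -0.05050623  0.19384703] [-0.07663197  0.12731173 -0.02135387] [-0.39827441 -0.46978927 -2.64468028] 0.011407316494111943
```

View pics/w3.png

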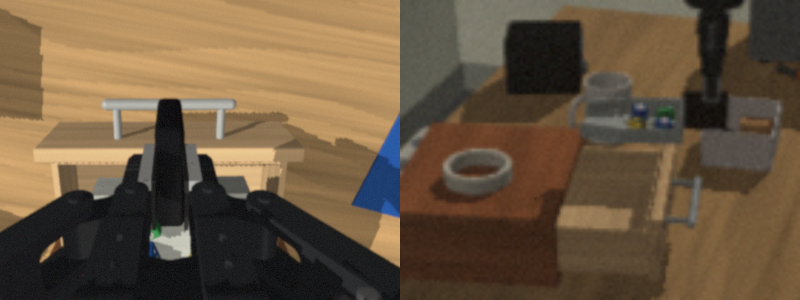

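The tray is level over the open drawer with the parts in it, and the bar handle is visible below. The grip still reads 78 N, so I'll relax the closure gradually.

Emit:
{"name": "move_arm", "arguments": {
  "deltas": [
    [[0,0,0,0,0.8],[0,0,0,0,0.78]]
  ],
  "squeeze": 20
}}

```text
clock: 5.65
position: [0.4968, -0.0511, 0.1938]
ee_rot: [0.0, -0.087, 0.996, 0.0]
contact_force: [-0.2, -0.2, -1.4]
width: 0.0111
gripper_force: 78.3
```

Emit:
{"name": "move_arm", "arguments": {
  "deltas": [
    [[0,0,0,0,0.75]]
  ],
  "squeeze": 20
}}

```text
clock: 5.75
position: [0.4968, -0.0512, 0.1938]
ee_rot: [0.0, -0.087, 0.996, 0.0]
contact_force: [-0.5, 0.4, -1.4]
width: 0.0111
gripper_force: 78.3
```

Emit:
{"name": "move_arm", "arguments": {
  "deltas": [
    [[0,0,0,0,0.74]]
  ],
  "squeeze": 20
}}

```text
clock: 5.85
position: [0.4968, -0.0512, 0.1938]
ee_rot: [0.0, -0.087, 0.996, 0.0]
contact_force: [0.4, 0.3, -2.0]
width: 0.0115
gripper_force: 72.1
```

Emit:
{"name": "move_arm", "arguments": {
  "deltas": [
    [[0,0,0,0,0.73]]
  ],
  "squeeze": 20
}}

```text
clock: 5.95
position: [0.4968, -0.0512, 0.1938]
ee_rot: [0.0, -0.087, 0.996, 0.0]
contact_force: [1.4, -0.8, -1.4]
width: 0.0114
gripper_force: 61.7
```

Emit:
{"name": "move_arm", "arguments": {
  "deltas": [
    [[0,0,0,0,0.72],[0,0,0,0,0.71],[0,0,0,0,0.705],[0,0,0,0,0.7]]
  ],
  "squeeze": 20
}}

```text
clock: 6.35
position: [0.4968, -0.0511, 0.1938]
ee_rot: [0.0, -0.087, 0.996, 0.0]
contact_force: [0.1, 0.6, -2.7]
width: 0.0129
gripper_force: 30.0
```

```bash
cat > d.py <<'E'
from h import *
import cv2,os
s=manip.get_state();print(s['clock'],s['moment'].round(3),s['contact_force'].round(1),s['width'],s['gripper_force'])
# tilt proxy: compare current wrist picture near handle with reference
i=manip.get_image('wrist')
if not os.path.exists('ref.png'): cv2.imwrite('ref.png',i)
print('diff',np.abs(i[150:400,150:550].astype(int)-cv2.imread('ref.png')[150:400,150:550]).mean())
E
python3 d.py
```

```text
6.35 [-0.001  0.182 -0.038] [ 0.1  0.6 -2.7] 0.01292345809502275 29.990403056144714
diff 0.0
```

Emit:
{"name": "move_arm", "arguments": {
  "deltas": [
    [[0,0,0,0,0.695],[0,0,0,0,0.69]]
  ],
  "squeeze": 20
}}

```text
clock: 6.6
position: [0.4969, -0.0511, 0.1938]
ee_rot: [0.0, -0.087, 0.996, 0.0]
contact_force: [-0.5, -1.2, -1.5]
width: 0.0136
gripper_force: 19.1
```

```bash
python3 d.py
```

```text
6.6 [0.013 0.063 0.028] [-0.5 -1.2 -1.5] 0.013576834245292584 19.14583683013916
diff 3.52627
```

Emit:
{"name": "move_arm", "arguments": {
  "deltas": [
    [[0,0,0,0,0.687],[0,0,0,0,0.684]]
  ],
  "squeeze": 20
}}

```text
clock: 6.85
position: [0.497, -0.0511, 0.1939]
ee_rot: [0.0, -0.087, 0.996, 0.0]
contact_force: [-1.1, 0.3, -2.9]
width: 0.0135
gripper_force: 11.4
```

```bash
python3 d.py
```

```text
6.85 [-0.132  0.531 -0.048] [-1.1  0.3 -2.9] 0.01353819837933476 11.376110315322876
diff 12.95346
```

Emit:
{"name": "move_arm", "arguments": {
  "deltas": [
    [[0,0,0,0,0.684],[0,0,0,0,0.7],[0,0,0,0,0.73],[0,0,0,0,0.75]]
  ],
  "squeeze": 60
}}

```text
clock: 7.3
position: [0.4969, -0.0511, 0.1938]
ee_rot: [0.0, -0.087, 0.996, 0.0]
contact_force: [0.1, -0.1, -0.9]
width: 0.0118
gripper_force: 53.5
```

```bash
python3 d.py
python3 - <<'E'
from h import *
import cv2
i=manip.get_image('wrist')[:,:,::-1];j=manip.get_image('side')[:,:,::-1]
i=i[100:400,150:550]; j=cv2.resize(j[130:235,240:380],(400,300))
cv2.imwrite('pics/w4.png',np.hstack([i,j]))
E
```

```text
7.3 [-0.009  0.015 -0.005] [ 0.1 -0.1 -0.9] 0.011776776802967681 53.50324630737305
diff 13.26539
```

View pics/w4.png

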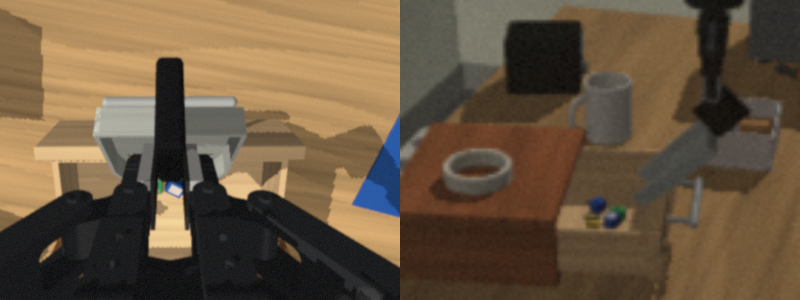

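The tray is tipped about 50° and the parts are lying on the drawer floor. I'll raise it and count the parts.

Emit:
{"name": "move_arm", "arguments": {
  "deltas": [
    [[0,0,-0.03,0,0.75],[0,0,-0.07,0,0.75],[0,0,-0.1,0,0.75],[0.0,0.03,-0.1,0,0.75],[0.0,0.08,-0.1,0,0.75],[0,0.14,-0.1,0,0.75],[0,0.2,-0.1,0,0.75],[0,0.2,-0.1,0,0.75]]
  ]
}}

```text
clock: 8.25
position: [0.4671, 0.112, 0.2739]
ee_rot: [-0.0, -0.091, 0.996, 0.002]
contact_force: [-0.3, -0.4, -1.8]
width: 0.0118
gripper_force: 53.6
```

Run:
```python
from h import *
import cv2
s=manip.get_state();print(s['clock'],s['position'],s['contact_force'],s['gripper_force'])
t=manip.get_image('top')[:,:,::-1];j=manip.get_image('side')[:,:,::-1]
a=cv2.resize(t[165:235,260:370],(400,255),interpolation=cv2.INTER_CUBIC)
c=cv2.resize(j[150:250,270:390],(400,333),interpolation=cv2.INTER_CUBIC)[:255]
b=cv2.resize(j[170:235,270:370],(400,255),interpolation=cv2.INTER_CUBIC)
w=cv2.resize(manip.get_image('wrist')[:,:,::-1],(400,255))
cv2.imwrite('pics/c5.png',np.vstack([np.hstack([a,b]),np.hstack([c,w])]))
```

```text
8.25 [0.46709951 0.11196195 0.27388448] [-0.29407048 -0.41445958 -1.79761229] 53.61595630645752
```

View pics/c5.png

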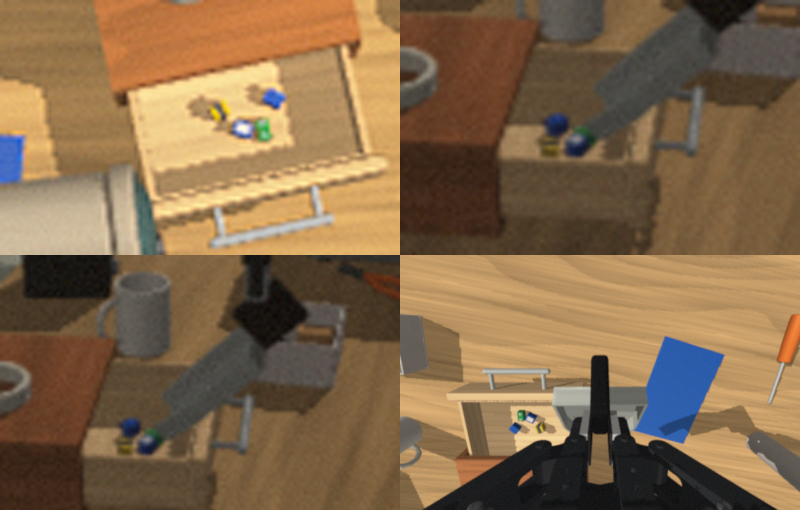

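All four parts lie in the drawer (yellow, two blue, green) and the tray is empty. I'll carry it back over the mat.

Emit:
{"name": "move_arm", "arguments": {
  "deltas": [
    [[-0.02,0.04,0,0.04,0.75],[-0.05,0.09,0,0.09,0.75],[-0.08,0.14,0,0.134,0.75],[-0.11,0.19,0,0.134,0.75],[-0.12,0.205,0.03,0.134,0.75],[-0.12,0.205,0.08,0.134,0.75],[-0.12,0.205,0.12,0.134,0.75],[-0.12,0.205,0.136,0.134,0.75],[-0.12,0.205,0.136,0.134,0.75]]
  ]
}}

```text
clock: 9.3
position: [0.5345, 0.2828, 0.1629]
ee_rot: [-0.002, 0.054, 0.999, -0.001]
contact_force: [1.2, -0.4, -1.6]
width: 0.0118
gripper_force: 53.6
```

Run:
```python
from h import *
import cv2
s=manip.get_state();print(s['clock'],s['position'],s['ee_rot'],s['contact_force'],s['gripper_force'])
t=manip.get_image('top')[:,:,::-1];j=manip.get_image('side')[:,:,::-1]
a=cv2.resize(t[185:275,200:290],(400,400),interpolation=cv2.INTER_CUBIC)
b=cv2.resize(j[190:300,250:360],(400,400),interpolation=cv2.INTER_CUBIC)
cv2.imwrite('pics/c6.png',np.hstack([a,b]))
```

```text
9.3 [0.53454215 0.28277948 0.16288818] [-0.00206763  0.05390242  0.99854348 -0.00108297] [ 1.22374254 -0.44992854 -1.55725575] 53.6261647939682
```

View pics/c6.png

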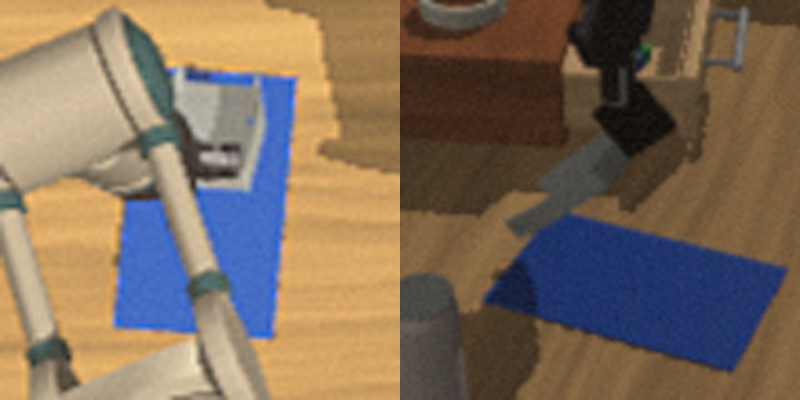

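The empty tray hangs over the mat with its lip down, ahead and clear of the mat. I'll lower it along an arc so the lip touches first and the tray rotates flat in the grip.

Emit:
{"name": "move_arm", "arguments": {
  "deltas": [
    [[0.0025,0.0075,0.02,0,0.71],[0.0025,0.0075,0.035,0,0.71],[0.018,0.0075,0.045,0,0.71],[0.0325,0.0075,0.055,0,0.71],[0.046,0.0075,0.067,0,0.71],[0.0575,0.0075,0.08,0,0.71],[0.069,0.0075,0.094,0,0.71],[0.079,0.0075,0.109,0,0.71],[0.087,0.0075,0.125,0,0.71],[0.095,0.0075,0.141,0,0.71],[0.102,0.0075,0.158,0,0.71],[0.107,0.0075,0.172,0,0.71]]
  ]
}}

```text
clock: 10.6
position: [0.4513, 0.3, 0.0283]
ee_rot: [0.001, 0.053, 0.999, 0.001]
contact_force: [-1.0, -0.2, 0.1]
width: 0.0125
gripper_force: 38.9
```

Emit:
{"name": "move_arm", "arguments": {
  "deltas": [
    [[0,0,0.002,0,0.71],[0,0,0.002,0,0.71]]
  ]
}}

```text
clock: 10.8
position: [0.451, 0.2998, 0.0264]
ee_rot: [0.0, 0.053, 0.999, 0.0]
contact_force: [-0.4, 0.4, 0.7]
width: 0.0127
gripper_force: 38.8
```

Emit:
{"name": "move_arm", "arguments": {
  "deltas": [
    [[0.001,0,0.002,0,0.71],[0.002,0,0.004,0,0.71],[0.002,0,0.004,0,0.71]]
  ]
}}

```text
clock: 11.1
position: [0.4514, 0.3001, 0.0258]
ee_rot: [0.003, 0.053, 0.999, 0.001]
contact_force: [-2.1, -3.3, 16.7]
width: 0.0126
gripper_force: 40.5
```

Run:
```python
from h import *
import cv2
s=manip.get_state();print(s['clock'],s['position'],s['ee_rot'],s['contact_force'],s['moment'],s['gripper_force'])
t=manip.get_image('top')[:,:,::-1];j=manip.get_image('side')[:,:,::-1]
a=cv2.resize(t[185:275,200:290],(400,400),interpolation=cv2.INTER_CUBIC)
b=cv2.resize(j[220:300,260:360],(400,400),interpolation=cv2.INTER_CUBIC)
cv2.imwrite('pics/c7.png',np.hstack([a,b]))
```

```text
11.1 [0.45143327 0.30007793 0.02583233] [2.63350843e-03 5.26660191e-02 9.98608468e-01 6.94190625e-04] [-2.11567112 -3.29335577 16.67928008] [-0.56501345  0.25159714 -0.02387595] 40.48749625682831
```

Emit:
{"name": "move_arm", "arguments": {
  "deltas": [
    [[0,0,-0.003,0,0.68],[0,0,-0.003,0,0.55],[0,0,-0.003,0,0.4],[0,0,-0.003,0,0.3],[0,0,-0.03,0,0.3],[0,0,-0.08,0,0.3],[0,0,-0.14,0,0.3],[0,0,-0.2,0,0.3],[0.05,0,-0.25,0,0.3],[0.1,0,-0.25,0,0.3],[0.1,0,-0.25,0,0.3]]
  ]
}}

```text
clock: 12.3
position: [0.3649, 0.3084, 0.2242]
ee_rot: [-0.001, 0.052, 0.999, 0.001]
contact_force: [1.2, 0.6, 0.5]
width: 0.0297
gripper_force: 0.0
```

Run:
```python
from h import *
import cv2
s=manip.get_state();print(s['clock'],s['position'],s['ee_rot'],s['contact_force'],s['gripper_force'])
np.save('s2.npy',dict(position=s['position'],ee_rot=s['ee_rot']),allow_pickle=True)
i=manip.get_image('wrist')[:,:,::-1];j=manip.get_image('side')[:,:,::-1]
a=cv2.resize(i[50:350,200:500],(500,500),interpolation=cv2.INTER_CUBIC)
b=cv2.resize(j[220:300,265:365],(300,240),interpolation=cv2.INTER_CUBIC)
cv2.imwrite('pics/c8.png',np.hstack([a,np.vstack([b,np.zeros((260,300,3),np.uint8)])]))
```

```text
12.3 [0.36489952 0.30841228 0.22419095] [-7.16461600e-04  5.15807253e-02  9.98668330e-01  6.94961907e-04] [1.16416619 0.62069657 0.45247982] 0.0
```

View pics/c8.png

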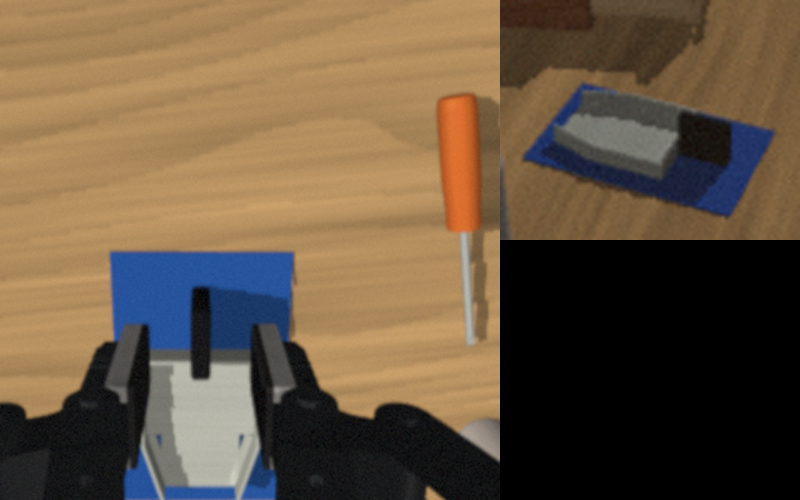

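The tray sits flat and empty on its mat, square and centred across it: handle at crop column 201, mat centre at 202. I'll check how it sits lengthways and plan the push.

Run:
```python
from h import *
s=np.load('s2.npy',allow_pickle=True).item()
q=lambda u,v,z:ray('wrist',(200+.6*u,50+.6*v),z,s)
u=np.array([.995,-.0993,0])
a=(q(110,252,.003)+q(294,252,.003))/2
for l,p in (('mat rear',a),('h rear',q(201,288,.053)),('lip',q(202,487,.006)),('mat front c',a+.23*u)):
    print(l,p.round(4),'ahead of mat centre',round(float((p-a)@u-.115,ndigits=4) if 0 else float((p-a)@u-.115),4))
```

```text
mat rear [0.4069 0.3065 0.003 ] ahead of mat centre -0.115
h rear [0.417  0.3045 0.053 ] ahead of mat centre -0.1048
lip [0.6192 0.2849 0.006 ] ahead of mat centre 0.0983
mat front c [0.6358 0.2837 0.003 ] ahead of mat centre 0.115
```

Emit:
{"name": "move_arm", "arguments": {
  "deltas": [
    [[-0.02,-0.06,0,-0.02,1],[-0.045,-0.12,0,-0.05,1],[-0.07,-0.18,0,-0.08,1],[-0.09,-0.24,0,-0.11,1],[-0.12,-0.3,0,-0.132,1],[-0.14,-0.36,0,-0.132,1],[-0.16,-0.42,0,-0.132,1],[-0.1695,-0.4475,0,-0.132,1],[-0.1695,-0.4475,0.05,-0.132,1],[-0.1695,-0.4475,0.11,-0.132,1],[-0.1695,-0.4475,0.17,-0.132,1],[-0.1695,-0.4475,0.211,-0.132,1]]
  ],
  "squeeze": 20
}}

```text
clock: 13.6
position: [0.4648, -0.0626, 0.05]
ee_rot: [-0.002, -0.085, 0.996, 0.001]
contact_force: [0.7, -0.0, -0.2]
width: 0.0
gripper_force: 0.0
```

Emit:
{"name": "move_arm", "arguments": {
  "deltas": [
    [[0,0,0,0,1],[0,0,0,0,1]]
  ]
}}

```text
clock: 13.8
position: [0.4668, -0.0626, 0.0533]
ee_rot: [-0.001, -0.085, 0.996, 0.0]
contact_force: [0.9, -0.2, 0.0]
width: 0.0
gripper_force: 0.0
```

Emit:
{"name": "move_arm", "arguments": {
  "deltas": [
    [[-0.015,0,0,0,1],[-0.03,0,0,0,1],[-0.042,0,0,0,1],[-0.054,0,0,0,1],[-0.066,0,0,0,1],[-0.078,0,0,0,1],[-0.09,0,0,0,1],[-0.103,0,0,0,1],[-0.116,0,0,0,1],[-0.129,0,0,0,1],[-0.142,0,0,0,1],[-0.155,0,0,0,1]]
  ]
}}

```text
clock: 15.0
position: [0.5892, -0.0407, 0.0536]
ee_rot: [-0.0, -0.085, 0.996, 0.0]
contact_force: [-1.6, 1.2, -1.1]
width: -0.0002
gripper_force: 0.7
```

Emit:
{"name": "move_arm", "arguments": {
  "deltas": [
    [[-0.008,0,0,0,1],[-0.014,0,0,0,1],[-0.018,0,0,0,1],[-0.018,0,0,0,1]]
  ]
}}

```text
clock: 15.4
position: [0.6037, -0.0387, 0.0539]
ee_rot: [0.001, -0.085, 0.996, -0.0]
contact_force: [0.6, -0.4, 0.7]
width: -0.0001
gripper_force: 0.0
```

Emit:
{"name": "move_arm", "arguments": {
  "deltas": [
    [[-0.003,0,0,0,1],[-0.006,0,0,0,1],[-0.006,0,0,0,1]]
  ]
}}

```text
clock: 15.7
position: [0.6079, -0.0378, 0.0539]
ee_rot: [0.0, -0.085, 0.996, -0.0]
contact_force: [-0.5, -0.1, 0.6]
width: 0.0004
gripper_force: 0.0
```

Emit:
{"name": "move_arm", "arguments": {
  "deltas": [
    [[-0.003,0,0,0,1],[-0.006,0,0,0,1],[-0.006,0,0,0,1]]
  ]
}}

```text
clock: 16.0
position: [0.6129, -0.0368, 0.0538]
ee_rot: [0.0, -0.085, 0.996, 0.0]
contact_force: [-0.2, -0.3, 0.2]
width: -0.0002
gripper_force: 0.0
```

Emit:
{"name": "move_arm", "arguments": {
  "deltas": [
    [[-0.003,0,0,0,1],[-0.006,0,0,0,1],[-0.006,0,0,0,1]]
  ]
}}

```text
clock: 16.3
position: [0.6177, -0.036, 0.0538]
ee_rot: [0.0, -0.085, 0.996, 0.0]
contact_force: [0.4, -0.1, -0.4]
width: 0.0002
gripper_force: 0.0
```

Emit:
{"name": "move_arm", "arguments": {
  "deltas": [
    [[-0.003,0,0,0,1],[-0.006,0,0,0,1],[-0.006,0,0,0,1]]
  ]
}}

```text
clock: 16.6
position: [0.6223, -0.0352, 0.0538]
ee_rot: [0.0, -0.085, 0.996, 0.0]
contact_force: [0.4, -0.0, 0.4]
width: -0.0003
gripper_force: 0.0
```

Run:
```python
from h import *
import cv2
def px(n,X):
    p=manip.camera_params(n); c=np.array(p['R'])@X+p['t']; return int(round(p['fx']*c[0]/c[2]+p['cx'])),int(round(p['fy']*c[1]/c[2]+p['cy']))
e=np.array([.6736,-.0221,0]);u=np.array([.985,.174,0]);v=np.array([-.174,.985,0])
for n in('top','side'):
    old=cv2.imread(f'pics/{n}0.png'); new=manip.get_image(n)[:,:,::-1]
    for lat,z in((.1,.088),(-.1,.088),(.05,.065)):
        print(n,lat,z)
        for s in np.arange(0,.18,.0125):
            a=px(n,e-s*u+lat*v+[0,0,z]); print(round(s,3),old[a[1],a[0]].tolist(),new[a[1],a[0]].tolist(),end=' | ')
        print()
```

```text
top 0.1 0.088
0.0 [156, 226, 253] [100, 143, 180] | 0.012 [137, 202, 240] [99, 139, 175] | 0.025 [138, 205, 242] [98, 145, 180] | 0.038 [144, 211, 243] [151, 225, 255] | 0.05 [137, 205, 239] [82, 111, 138] | 0.062 [138, 201, 237] [102, 164, 209] | 0.075 [135, 199, 238] [100, 162, 212] | 0.088 [90, 135, 168] [99, 164, 210] | 0.1 [90, 133, 167] [101, 164, 213] | 0.112 [99, 140, 178] [86, 102, 106] | 0.125 [108, 157, 200] [151, 179, 192] | 0.138 [69, 110, 141] [156, 187, 207] | 0.15 [96, 157, 204] [161, 194, 214] | 0.162 [107, 175, 223] [199, 227, 238] | 0.175 [95, 159, 208] [87, 105, 117] | 
top -0.1 0.088
0.0 [84, 121, 149] [143, 166, 172] | 0.012 [89, 133, 168] [147, 168, 171] | 0.025 [93, 133, 166] [100, 104, 70] | 0.038 [80, 121, 155] [131, 184, 228] | 0.05 [96, 144, 181] [88, 130, 162] | 0.062 [102, 143, 177] [112, 184, 231] | 0.075 [88, 125, 159] [111, 182, 230] | 0.088 [85, 123, 150] [100, 169, 218] | 0.1 [97, 142, 175] [97, 163, 210] | 0.112 [122, 185, 225] [106, 168, 218] | 0.125 [159, 233, 255] [102, 166, 217] | 0.138 [101, 170, 224] [109, 176, 224] | 0.15 [96, 161, 212] [102
[... 1647 characters left out ...]
1, 129] | 0.138 [62, 93, 121] [62, 96, 121] | 0.15 [35, 53, 70] [32, 50, 66] | 0.162 [68, 77, 83] [63, 71, 80] | 0.175 [74, 78, 88] [77, 80, 90] | 
side 0.05 0.065
0.0 [92, 129, 159] [84, 120, 148] | 0.012 [90, 126, 156] [51, 69, 88] | 0.025 [87, 123, 154] [51, 72, 90] | 0.038 [86, 120, 150] [72, 103, 127] | 0.05 [90, 129, 156] [75, 78, 81] | 0.062 [80, 116, 144] [79, 88, 97] | 0.075 [88, 122, 150] [82, 88, 90] | 0.088 [46, 65, 83] [58, 90, 115] | 0.1 [51, 70, 90] [58, 91, 118] | 0.112 [83, 117, 142] [59, 93, 120] | 0.125 [67, 87, 106] [58, 93, 119] | 0.138 [75, 84, 90] [63, 97, 124] | 0.15 [75, 86, 95] [56, 92, 123] | 0.162 [117, 120, 121] [61, 96, 125] | 0.175 [58, 96, 124] [60, 94, 124] |
```

Pixel samples show the panel has moved in about 87 mm, leaving roughly 28 mm still to go. I'll keep pushing.

Emit:
{"name": "move_arm", "arguments": {
  "deltas": [
    [[-0.006,0,0,0,1],[-0.012,0,0,0,1],[-0.018,0,0,0,1],[-0.024,0,0,0,1],[-0.027,0,0,0,1],[-0.027,0,0,0,1]]
  ]
}}

```text
clock: 17.3
position: [0.644, -0.0316, 0.0538]
ee_rot: [0.001, -0.085, 0.996, -0.0]
contact_force: [-0.5, 0.1, 0.2]
width: -0.0001
gripper_force: 0.0
```

Emit:
{"name": "move_arm", "arguments": {
  "deltas": [
    [[-0.003,0,0,0,1],[-0.006,0,0,0,1],[-0.006,0,0,0,1]]
  ]
}}

```text
clock: 17.6
position: [0.6482, -0.0308, 0.0538]
ee_rot: [0.0, -0.085, 0.996, 0.0]
contact_force: [0.4, -0.3, -0.0]
width: 0.0004
gripper_force: 0.0
```

Emit:
{"name": "move_arm", "arguments": {
  "deltas": [
    [[-0.002,0,0,0,1],[-0.004,0,0,0,1],[-0.004,0,0,0,1]]
  ]
}}

```text
clock: 17.9
position: [0.6512, -0.0303, 0.0538]
ee_rot: [0.0, -0.085, 0.996, 0.0]
contact_force: [-0.5, 0.0, 1.0]
width: -0.0
gripper_force: 0.2
```

Emit:
{"name": "move_arm", "arguments": {
  "deltas": [
    [[-0.002,0,0,0,1],[-0.004,0,0,0,1],[-0.004,0,0,0,1]]
  ]
}}

```text
clock: 18.2
position: [0.6539, -0.0297, 0.0538]
ee_rot: [-0.0, -0.085, 0.996, 0.0]
contact_force: [-1.6, -0.5, -0.1]
width: 0.0003
gripper_force: 0.8
```

Emit:
{"name": "move_arm", "arguments": {
  "deltas": [
    [[-0.002,0,0,0,1],[-0.004,0,0,0,1],[-0.004,0,0,0,1]]
  ]
}}

```text
clock: 18.5
position: [0.6538, -0.0297, 0.0538]
ee_rot: [-0.004, -0.086, 0.996, -0.0]
contact_force: [-7.5, -2.3, 5.1]
width: 0.0001
gripper_force: 4.1
```

Emit:
{"name": "move_arm", "arguments": {
  "deltas": [
    [[-0.002,0,0,0,1],[-0.004,0,0,0,1],[-0.004,0,0,0,1]]
  ]
}}

```text
clock: 18.8
position: [0.6537, -0.0297, 0.0538]
ee_rot: [-0.007, -0.086, 0.996, -0.0]
contact_force: [-13.8, -3.8, 8.6]
width: 0.0002
gripper_force: 7.2
```

Emit:
{"name": "move_arm", "arguments": {
  "deltas": [
    [[0.009,0,0,0,1],[0.009,0,0,0,1],[0.009,0,-0.004,0,1],[0.009,0,-0.008,0,1]]
  ]
}}

```text
clock: 19.2
position: [0.6539, -0.0297, 0.0604]
ee_rot: [0.0, -0.085, 0.996, 0.0]
contact_force: [-0.2, -0.1, -0.4]
width: -0.0001
gripper_force: 0.2
```

```bash
cat > e.py <<'E'
from h import *
import cv2
def px(n,X):
    p=manip.camera_params(n); c=np.array(p['R'])@X+p['t']; return int(round(p['fx']*c[0]/c[2]+p['cx'])),int(round(p['fy']*c[1]/c[2]+p['cy']))
e=np.array([.6736,-.0221,0]);u=np.array([.985,.174,0]);v=np.array([-.174,.985,0])
for n in('top','side'):
    new=manip.get_image(n)[:,:,::-1]
    for lat,z in((.1,.088),(-.1,.088),(.05,.065),(-.05,.065)):
        print(n,lat,z)
        for s in np.arange(-.02,.08,.005):
            a=px(n,e-s*u+lat*v+[0,0,z]); print(round(s*1000),new[a[1],a[0]].tolist(),end='|')
        print()
E
python3 e.py
```

```text
top 0.1 0.088
-20 [52, 90, 143]|-15 [61, 96, 148]|-10 [47, 90, 141]|-5 [43, 71, 111]|0 [102, 144, 179]|5 [134, 201, 240]|10 [163, 239, 255]|15 [85, 122, 152]|20 [80, 114, 135]|25 [77, 116, 153]|30 [101, 158, 205]|35 [101, 165, 219]|40 [109, 182, 228]|45 [110, 186, 233]|50 [114, 187, 235]|55 [119, 195, 238]|60 [110, 187, 237]|65 [99, 155, 200]|70 [72, 92, 98]|75 [74, 84, 88]|
top -0.1 0.088
-20 [116, 122, 97]|-15 [104, 105, 72]|-10 [105, 108, 70]|-5 [101, 109, 80]|0 [145, 207, 249]|5 [143, 216, 253]|10 [153, 224, 255]|15 [83, 118, 150]|20 [88, 138, 174]|25 [110, 181, 231]|30 [102, 170, 220]|35 [109, 181, 227]|40 [111, 182, 226]|45 [100, 170, 219]|50 [107, 172, 219]|55 [107, 176, 224]|60 [109, 180, 224]|65 [107, 180, 227]|70 [114, 184, 229]|75 [109, 178, 227]|
top 0.05 0.065
-20 [155, 186, 204]|-15 [158, 188, 209]|-10 [171, 205, 226]|-5 [168, 202, 224]|0 [167, 203, 226]|5 [125, 146, 163]|10 [110, 132, 147]|15 [83, 101, 114]|20 [167, 177, 184]|25 [164, 179, 186]|30 [196, 207, 218]|35 [209, 210, 211]|40 [201, 202, 202]|45 [200, 209, 205]|50 [159, 175, 187]|55 [113, 180, 224]|60 [111, 186
[... 1156 characters left out ...]
.065
-20 [25, 42, 63]|-15 [17, 31, 45]|-10 [45, 62, 78]|-5 [58, 82, 100]|0 [87, 122, 151]|5 [63, 92, 115]|10 [63, 79, 94]|15 [77, 87, 92]|20 [75, 81, 87]|25 [89, 99, 107]|30 [88, 104, 117]|35 [78, 84, 89]|40 [75, 83, 88]|45 [99, 103, 104]|50 [83, 96, 103]|55 [67, 98, 122]|60 [70, 105, 135]|65 [64, 102, 131]|70 [62, 97, 126]|75 [61, 95, 124]|
side -0.05 0.065
-20 [24, 39, 60]|-15 [27, 39, 55]|-10 [58, 83, 107]|-5 [91, 127, 157]|0 [81, 107, 125]|5 [40, 47, 53]|10 [22, 22, 28]|15 [19, 21, 27]|20 [41, 40, 45]|25 [54, 56, 59]|30 [71, 79, 83]|35 [72, 81, 86]|40 [85, 92, 94]|45 [114, 117, 116]|50 [99, 103, 104]|55 [62, 97, 128]|60 [62, 97, 127]|65 [67, 100, 132]|70 [67, 101, 131]|75 [68, 103, 133]|
```

The drawer is shut: panel at 0–13 mm from the cabinet edge, as expected. The fingers sit between bar and panel, so I'll go straight up.

Emit:
{"name": "move_arm", "arguments": {
  "deltas": [
    [[0.002,0,-0.01,0,1],[0.002,0,-0.025,0,1],[0.002,0,-0.045,0,1],[0.002,0,-0.08,0,1],[0.002,0,-0.12,0,1],[0.002,0,-0.17,0,1],[0.05,0,-0.22,0,1],[0.1,0,-0.25,0,1],[0.15,0,-0.25,0,1],[0.15,0,-0.25,0,1],[0.15,0,-0.25,0,1]]
  ]
}}

```text
clock: 20.4
position: [0.5349, -0.0503, 0.2619]
ee_rot: [0.002, -0.085, 0.996, -0.0]
contact_force: [0.3, -0.0, -0.8]
width: 0.0002
gripper_force: 0.0
```

```bash
python3 e.py | head -4 | cut -c1-330
python3 - <<'E'
from h import *
import cv2
# drawer, tray, bystanders unchanged? compare with the start picture
a=cv2.imread('pics/top0.png');b=manip.get_image('top')[:,:,::-1]
d=cv2.morphologyEx((np.abs(a.astype(int)-b).max(2)>70).astype(np.uint8),cv2.MORPH_OPEN,np.ones((2,2)))
n,_,st,c=cv2.connectedComponentsWithStats(d)
print([(r[:5].tolist()) for r in st[1:] if r[4]>8])
E
```

```text
top 0.1 0.088
-20 [66, 125, 202]|-15 [75, 131, 212]|-10 [67, 124, 203]|-5 [50, 91, 153]|0 [149, 219, 247]|5 [147, 215, 245]|10 [163, 238, 255]|15 [75, 115, 144]|20 [76, 113, 138]|25 [78, 119, 156]|30 [103, 160, 207]|35 [99, 166, 217]|40 [110, 181, 228]|45 [114, 186, 232]|50 [113, 186, 234]|55 [114, 190, 232]|60 [110, 177, 229]|65 [94, 163, 21
top -0.1 0.088
-20 [69, 128, 204]|-15 [68, 131, 213]|-10 [67, 127, 206]|-5 [123, 185, 230]|0 [148, 215, 248]|5 [142, 212, 245]|10 [154, 221, 252]|15 [76, 114, 142]|20 [90, 137, 174]|25 [114, 186, 237]|30 [110, 137, 154]|35 [127, 147, 163]|40 [130, 157, 174]|45 [141, 169, 185]|50 [142, 174, 192]|55 [147, 180, 199]|60 [147, 178, 199]|65 [155, 18
[[357, 178, 3, 4, 11], [332, 183, 5, 3, 13], [314, 186, 8, 24, 107], [3, 189, 5, 9, 35], [327, 188, 2, 5, 10], [293, 192, 4, 3, 11], [298, 192, 17, 7, 68], [364, 195, 7, 23, 64], [358, 198, 4, 7, 22], [240, 206, 12, 3, 26], [255, 207, 6, 14, 37], [234, 208, 5, 8, 18], [357, 209, 4, 5, 14], [315, 212, 39, 13, 249], [350, 216, 14, 18, 104], [232, 218, 3, 14, 28], [236, 223, 7, 6, 30], [315, 223, 5, 20, 54], [258, 224, 2, 11, 22], [299, 225, 13, 4, 27], [245, 231, 8, 7, 40], [236, 232, 4, 5, 12], [347, 237, 13, 34, 126], [235, 238, 5, 3, 14], [313, 244, 3, 9, 22], [0, 250, 4, 6, 22], [306, 252, 10, 8, 56], [241, 254, 6, 2, 12], [310, 279, 6, 4, 23], [331, 278, 17, 14, 131], [0, 280, 2, 10, 20], [302, 285, 11, 7, 37], [303, 293, 6, 9, 30], [297, 303, 14, 32, 202], [91, 328, 98, 53, 1863], [273, 332, 3, 4, 10], [289, 332, 4, 3, 11], [285, 336, 9, 5, 29], [89, 341, 7, 10, 34], [300, 347, 52, 53, 1516], [222, 348, 17, 39, 140], [292, 351, 19, 8, 54], [349, 365, 8, 34, 117], [225, 369, 52, 31, 1146], [82, 371, 5, 9, 26], [275, 372, 25, 28, 485], [198, 374, 8, 3, 19], [79, 381, 8, 8, 39], [101, 382, 10, 12, 64], [193, 383, 10, 4, 34], [205, 382, 15, 7, 45], [170, 384, 52, 16, 394], [218, 386, 3, 5, 12], [340, 394, 6, 6, 22]]
```

```bash
python3 -c "
from rig import manip
print(manip.sign_off())"
```

```text
the job is handed in; nothing more can be done
None
```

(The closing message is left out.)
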